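# Refile the drilling templates in the slanted rack

## Robot

A 6-joint arm with a two-finger parallel gripper is mounted at the origin on a cart in front of the work surface, level with it; the furniture and walls round the work are solid. World frame = base frame: x ahead of the robot, y to its left, z up, the work surface at z = 0. Lengths are in m, angles in rad, forces in N, time in s.
With the tool pointing down it reaches from about 0.25 to 0.725 m from the base axis. Payload 4 kg.
Tool frame: the origin (TCP) lies at the very end of the fingers, on their centre line; the grasp point (between the pads) lies 19 mm behind it; z points along the fingers, y is the line along which they close (so a half turn about z gives the same grasp; the last joint's range is limited). The gripper opens to 85 mm and grips with 20 to 120 N. Pads are 22 mm wide; open, the fingers measure 114 mm over their backs; the gripper's body (76 mm by 85 mm) begins 54 mm behind the grasp point. The pads swing forward as they close: fully open they stand 13 mm farther back than shut.
Start: joints at [1.148, 0.241, 0.005, 1.335, 0, 1.571], TCP at [0.205, 0.456, 0.231] pointing down, gripper open.
Joint ranges: [-2.72, 2.72], [-1.05, 1.87], [-1.09, 1.28], [-1.99, 2.15], [-1.42, 1.44], [-3.14, 3.14]. Speed limits (rad/s): [2.79, 2.79, 3.14, 3.14, 3.14, 3.14].

## Interface

Orientations are given as a unit quaternion [x, y, z, w].
In Python, from workcell import * gives the robot as it stands. The module is installed in compiled form; this text tells all that it offers.
- The arm moves only by the tool send_rows, never from a script. Its argument "steps" is text: rows parted by semicolons, each of 7 numbers parted by spaces: the opening, from -1 (shut) to 1 (fully open), then the shift along the world's x, y, z in m, then the turn, a rotation vector about the world's x, y, z in rad. A call has exactly 5 rows; each row shifts and turns the commanded pose from where the row before left it; what a row does not reach is not made up. A row lasts 1/12 s, in which the tool goes at most 41.7 mm and 7.16 degrees, less where a joint would pass 70% of its speed; a pose out of reach is approached as far as the arm can. A call is refused whole if a number of a shift passes 0.0417 or a number of a turn 0.125, either way. A call with a gripper value outside its range is refused whole. The fingers move at their own pace and stop on an object; the grip force is fixed at half the most. Time passes only in rows, so rows that do not move let the fingers close, or fill a call up. It gives the time, the measured TCP pose, the force, the opening and the grip force at its end, in the units of the state.
- get_obs(): the state, without advancing time (a new reading comes with each control period).
- camera(name): name is "side" or "top" or "wrist"; returns a dict with "frame" (400x640x3 uint8, red, green, blue), "range_z" (400x640 float32, m along the optical axis (not along the pixel's ray), 0 where there is no reading), "camera_matrix" (3x3 intrinsics, pixels), "extrinsics" (4x4, takes a point from world to camera coordinates); the wrist camera has in their place "T_tool_cam" (4x4, takes a point from camera to tool coordinates, whose origin is the TCP and whose axes are the flange's). Camera axes: x right, y down, z forward; pixel columns grow to the right and rows downward; lengths in m; the calibration is good to about 2 mm. A picture is of the moment at which its call begins: read the wrist's pose just before it.
- job_done(): hands the job in; it is judged then, once.
The state is a dict: "clock": time; "joint_pos": joint angles; "joint_vel": joint speeds; "tau": joint torques, N m; "eef_pos": TCP position; "tool_rot": TCP orientation; "ft_force": force on the tool from outside, world axes, zero at the start; "ft_torque": the same for the moment, N m; "grip_width": finger opening in m; "grasp_force": force on a finger pad.
Only numpy, scipy, OpenCV 4.12 (cv2) and the standard library are available. Lean on these libraries where they do the work, as an engineer would, in place of code of your own. Each camera call takes 0.05 s, during which the arm holds its last target. There are 200 camera calls.

## Task

The short drilling template was filed in the long slot of the slanted plywood rack by mistake. Move it to the short slot, the lower one on the right, then take the long template out of the grooved wooden block and stand it in the long slot, each right side up as it stands now and fully home on the slot's floor. Leave the cutters, the calliper, the toy car body and the dark wood block where they are.

Things in the scene. Friction and masses are not known exactly. Their poses are not given: they have to be found in the camera images.
- rack: Fixed plywood filing rack, 150 x 160 mm (x, y); origin under the middle of its base, x across the slots, z up. A deck slopes up towards +x by 25 degrees; two parallel slots 68 mm apart stand square on it, so they lean 25 degrees from vertical towards -x (roughly the robot's right). Slots 11 mm wide; walls 10 mm thick, 34 mm high, round-topped; ends shut. Lower (-x) slot short, upper slot long.
- short_slot (a point): Middle of the floor of the lower slot, 100 mm long, for the short template. z points out of the slot along its walls (leaning 25 degrees from vertical to the robot's right), y along the slot, x square to the walls.
- long_slot (a point): Middle of the floor of the upper slot, 140 mm long, for the long template. Axes as for the short slot. Clearance lets a template lean up to 6 degrees further over. At the start the short template stands in it.
- short_template: Loose bare aluminium plate 8 mm thick (x), 92 mm long (y), 76 mm high (z), with two holes of 16 mm centred 18 mm above its lower edge; 0.15 kg. Origin at the middle of its lower edge; z points to its upper edge. Starts on edge in the rack's long slot, anywhere along it.
- long_template: Loose bare aluminium plate 8 mm thick (x), 132 mm long (y), 76 mm high (z), with a hole of 26 mm low in the middle and four of 16 mm near its corners; 0.22 kg. Origin at the middle of its lower edge; z points to its upper edge. Starts upright in the carrier's groove.
- carrier: Fixed wooden block 90 x 80 x 39 mm with an upright groove along its y, 12 mm wide, floor 10 mm above the table, open at both ends. Origin under its middle.
- cutters: Blue-handled side cutters lying on the table at the left, 142 mm long, 12 mm high. Leave alone.
- gauge: Steel slide calliper lying on the table near its front edge, 168 mm long, 6 mm high. Leave alone.
- body_a: Toy car body 113 x 63 x 48 mm, standing on the table beyond the rack. Leave alone.
- block_dark: Dark wood block 72 x 42 x 28 mm lying near the table's front edge, in front of the carrier. Leave alone.
Not all that is in view belongs to the job. Leave any green look-alike of the short_template alone.

How it is judged:
On the way, in this order (a step that is already met when the one before it is completed fails the run):
1. the short template stands fully home in the short slot (z of short_template in the frame of short_slot between -0.004 and 0.004 m and x of short_template in the frame of short_slot between -0.005 and 0.005 m and y of short_template in the frame of short_slot between -0.008 and 0.008 m and angle between the z axis of short_template and the z axis of short_slot, either way round below 0.18 rad and linear speed of short_template below 0.02 m/s), for 0.2 s.
2. the long template stands fully home in the long slot (z of long_template in the frame of long_slot between -0.004 and 0.004 m and x of long_template in the frame of long_slot between -0.005 and 0.005 m and y of long_template in the frame of long_slot between -0.008 and 0.008 m and angle between the z axis of long_template and the z axis of long_slot, either way round below 0.18 rad and linear speed of long_template below 0.02 m/s), for 0.2 s.
At the end, for the whole second after the job is handed in: Short template in the short slot and long template in the long slot, both at rest, released, right side up: lower edge within 4 mm of the slot's floor, within 5 mm of the slot's middle plane, within 8 mm of its middle along the slot, and leaning with the slot to within 0.18 rad (all of step 1 and all of step 2); the robot touches nothing.
It fails at once if the cutters is moved by more than 20 mm (distance of cutters from where it was at the start of the episode above 0.02 m).
It fails at once if the calliper is moved by more than 20 mm (distance of gauge from where it was at the start of the episode above 0.02 m).
It fails at once if the toy car body is moved by more than 20 mm (distance of body_a from where it was at the start of the episode above 0.02 m).
It fails at once if the dark wood block is moved by more than 20 mm (distance of block_dark from where it was at the start of the episode above 0.02 m).
It also fails if it takes over 61 s, if anything falls off the work surface, if the arm or the gripper's body presses on something with over 40 N, if the wrist force passes 120 N, or if a joint passes its speed limit or range.

## Working session

There is one attempt and no reset: what is moved stays moved. The work goes in short steps, Python scripts to look and compute and a tool call to move; the robot and the scene stay as the last step left them, time stands still between calls to the robot, and variables do not carry over. Pictures are saved under pics/ and viewed, at most 10 in all, crops included, and the job is handed in when it is done.

Besides the shell and the picture viewer there is one more tool, called after "Call:" as name(argument=value, ...) on one line, values as JSON. send_rows: Moves the arm, as the interface text tells. Its arguments: {"type":"object","properties":{"steps":{"type":"string"}},"required":["steps"]}

```bash
mkdir -p pics
cat > h.py <<'E'
from workcell import *
import numpy as np, cv2
from scipy.spatial.transform import Rotation as R
def cloud(c,T=None):
    K=c["camera_matrix"];z=c["range_z"];v,u=np.mgrid[0:400,0:640]
    P=np.stack([(u-K[0,2])/K[0,0]*z,(v-K[1,2])/K[1,1]*z,z],-1)
    T=np.linalg.inv(c["extrinsics"]) if T is None else T
    W=P@T[:3,:3].T+T[:3,3]; W[z==0]=np.nan
    return W
E
python3 - <<'E'
from h import *
o=get_obs();print({k:np.round(v,3) for k,v in o.items()})
for n in("top","side"):
    c=camera(n);cv2.imwrite(f"pics/{n}0.png",c["frame"][...,::-1]);np.savez(f"{n}0.npz",**c)
    print(n,np.round(np.linalg.inv(c["extrinsics"]),3).tolist(),(c["range_z"]>0).mean())
E
```

```text
{'clock': np.float64(0.0), 'joint_pos': array([1.148, 0.241, 0.004, 1.335, 0.   , 1.571]), 'joint_vel': array([-0.001,  0.001,  0.   ,  0.001, -0.   , -0.   ]), 'tau': array([ 1.0000e-03, -3.7232e+01,  2.5241e+01,  1.7000e-02, -0.0000e+00,
       -0.0000e+00]), 'eef_pos': array([0.205, 0.455, 0.23 ]), 'tool_rot': array([ 0.21 ,  0.978, -0.001, -0.   ]), 'ft_force': array([-0.3  ,  0.149,  0.626]), 'ft_torque': array([-0.022, -0.003, -0.02 ]), 'grasp_force': np.float64(0.0), 'grip_width': np.float64(0.085)}
top [[0.013, -0.98, 0.197, 0.243], [-1.0, -0.011, 0.011, 0.024], [-0.008, -0.197, -0.98, 1.527], [0.0, 0.0, 0.0, 1.0]] 0.995890625
side [[0.87, -0.316, 0.379, -0.104], [-0.493, -0.59, 0.639, -1.079], [0.021, -0.743, -0.669, 1.197], [0.0, 0.0, 0.0, 1.0]] 0.99606640625
```

View pics/top0.png

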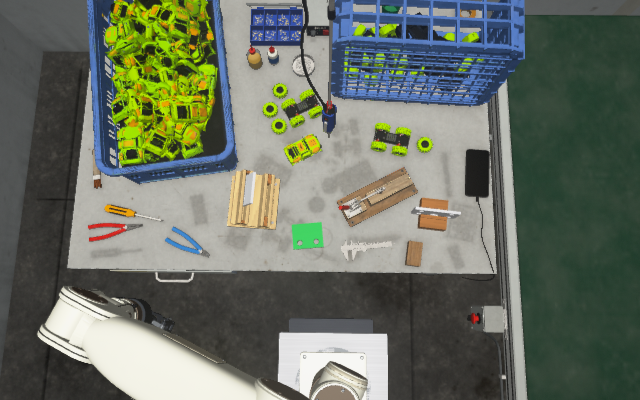

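View pics/side0.png

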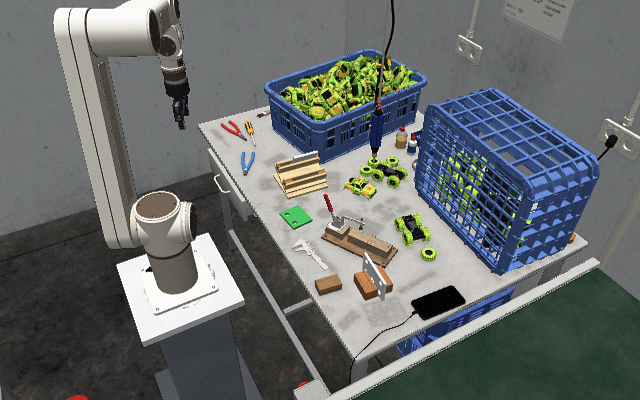

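Top view: the rack is at (255,200), with a grey plate in its upper (left) slot at (250,188). The long template is in the carrier at (436,212). Possible mix-ups for the short template are the grey plate in the rack (250,188), the green plate lying flat (307,236) and the plate in the carrier (436,212). By the description it's the grey one in the rack. I'll check that in a crop and measure.

Run:
```python
from h import *
t=np.load("top0.npz");s=np.load("side0.npz")
f=lambda c,x0,x1,y0,y1,w,h:cv2.resize(c["frame"][y0:y1,x0:x1,::-1],(w,h),interpolation=cv2.INTER_CUBIC)
a=f(t,215,295,155,245,400,300*3//2)[:300*3//2];b=f(s,260,340,140,205,400,325)
a=cv2.resize(a,(400,450));d=f(t,400,470,190,240,400,286);e=f(s,345,405,245,305,300,300)
im=np.zeros((600,800,3),np.uint8);im[:300,:400]=f(t,215,295,165,235,400,300);im[:300,400:]=f(s,260,340,145,205,400,300)
im[300:586,:400]=d;im[300:600,400:700]=e
cv2.imwrite("pics/crop1.png",im)
W=cloud(t)
for n,(x0,x1,y0,y1) in dict(rack=(222,285,165,232),car=(408,465,192,235)).items():
    P=W[y0:y1,x0:x1].reshape(-1,3);P=P[np.isfinite(P).all(1)]
    h=P[P[:,2]>.012];print(n,h.min(0).round(3),h.max(0).round(3))
    q=P[P[:,2]>(.03 if n=="car" else .012)]
    r=cv2.minAreaRect((q[:,:2]*1000).astype(np.float32));print(r)
np.set_printoptions(linewidth=250)
print((W[168:232:3,224:286:3,2]*1000).round().astype(int))
print((W[194:234:2,410:464:3,2]*1000).round().astype(int))
print(W[168:232:3,255,0].round(3),W[200,224:286:3,1].round(3))
```

```text
rack [0.453 0.169 0.012] [0.651 0.349 0.137]
((553.063232421875, 262.33953857421875), (182.1990203857422, 190.12216186523438), 86.53443908691406)
car [ 0.454 -0.367  0.012] [ 0.573 -0.229  0.092]
((503.21875, -301.97723388671875), (132.02671813964844, 90.92313385009766), 83.93382263183594)
[[                  39                   49                   23                   -1                   -6                   -4                   -3                    1                    4                   -2                   -6
                     1                   -1                    4                   -4                    2                    1                   -1                   -1                   -4                   -8]
 [                   5                    5                   -5                   -5                   73                   71                   79                   99                   99                   84                    3
                    -2                   -2                   -4                   -1                   -2                   -2   
[... 16349 characters left out ...]
               -5                   -4                   -3                    8                   -4                   -2                    2                   -3
                     6                   -4                   -1                   -6                    0                   -2                   -1]]
[0.649 0.638 0.595 0.589 0.596 0.59  0.58  0.569 0.56  0.551 0.543 0.534 0.524 0.515 0.505 0.496 0.488 0.478 0.47  0.461 0.457 0.449] [0.341 0.331 0.32  0.298 0.29  0.277 0.268 0.259 0.247 0.237 0.24  0.232 0.223 0.21  0.206 0.193 0.185 0.181 0.172 0.163 0.153]<stdin>:16: RuntimeWarning: invalid value encountered in cast
<stdin>:17: RuntimeWarning: invalid value encountered in cast
```

View pics/crop1.png

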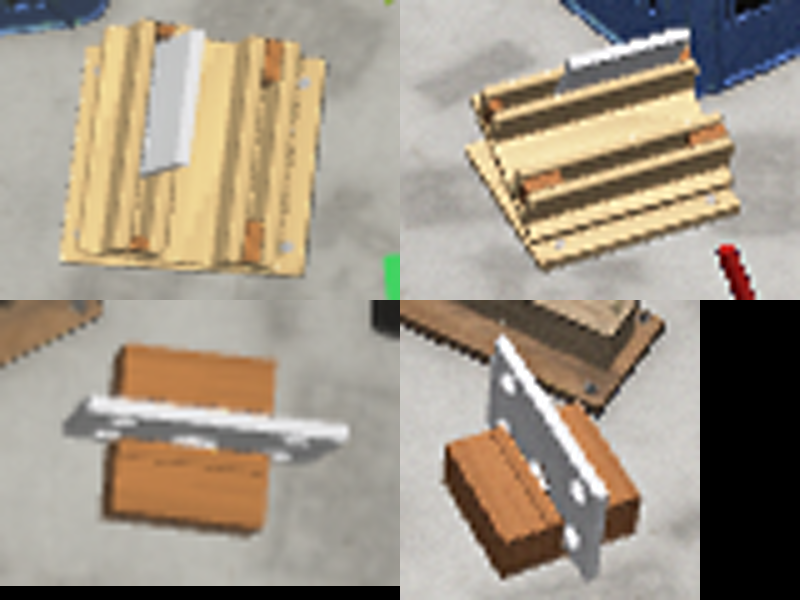

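Crop: the bare aluminium plate with the bright top edge sits in the upper (left) slot, towards its far end, at about top px (250,188). That is the short template. The long one, with its big middle hole, is in the carrier. Next, rough poses from rays and a closer look with the wrist camera.

```bash
cat >> h.py <<'E'
def ray(c,uv,z,T=None):
    """world points where pixel rays meet height z (T: camera->world)"""
    K=c["camera_matrix"];T=np.linalg.inv(c["extrinsics"]) if T is None else T
    uv=np.atleast_2d(np.float64(uv));d=np.c_[(uv-K[[0,1],[2,2]])/K[[0,1],[0,1]],np.ones(len(uv))]@T[:3,:3].T
    z=np.broadcast_to(z,len(uv));return T[:3,3]+d*((z-T[2,3])/d[:,2])[:,None]
def tool(o=None):
    o=o or get_obs();T=np.eye(4);T[:3,:3]=R.from_quat(o["tool_rot"]).as_matrix();T[:3,3]=o["eef_pos"];return T
E
python3 - <<'E'
from h import *
np.set_printoptions(suppress=True,linewidth=150)
t=np.load("top0.npz")
c=[(233,175.5),(280,179),(275,229),(227.4,226)]
P=ray(t,c,.012);print(P.round(3),P.mean(0).round(3))
for i in range(4):
    d=P[(i+1)%4]-P[i];print(np.hypot(*d[:2]).round(3),np.degrees(np.arctan2(d[1],d[0])).round(1))
# short plate top edge ~ z .135 ; long plate top edge z .086
print(ray(t,[(255.5,172),(253,203)],.135).round(3))
print(ray(t,[(416,214),(461,220)],.086).round(3), ray(t,[(421.5,202),(448,205),(446,231),(418,227)],.037).round(3))
w=camera("wrist");print(w["T_tool_cam"].round(4),w["camera_matrix"].round(1))
E
```

```text
[[0.62  0.314 0.012]
 [0.61  0.167 0.012]
 [0.453 0.178 0.012]
 [0.461 0.323 0.012]] [0.536 0.245 0.012]
0.147 -93.8
0.157 176.1
0.146 87.0
0.159 -3.5
[[0.6   0.226 0.135]
 [0.51  0.23  0.135]]
[[ 0.492 -0.239  0.086]
 [ 0.476 -0.368  0.086]] [[ 0.537 -0.265  0.037]
 [ 0.529 -0.345  0.037]
 [ 0.45  -0.336  0.037]
 [ 0.461 -0.253  0.037]]
[[ 0.001  -0.9455 -0.3256  0.0833]
 [ 1.      0.0012 -0.0005 -0.0005]
 [ 0.0009 -0.3256  0.9455 -0.1428]
 [ 0.      0.      0.      1.    ]] [[314.3   0.  319.1]
 [  0.  314.3 195. ]
 [  0.    0.    1. ]]
```

```bash
cat >> h.py <<'E'
s25,c25=np.sin(np.radians(25)),np.cos(np.radians(25))
def slotR(yaw):
    """slot axes as columns; yaw = heading of rack x (rad)"""
    rx=np.array([np.cos(yaw),np.sin(yaw),0]);Z=np.array([0,0,1.])
    sx=c25*rx+s25*Z;sz=c25*Z-s25*rx;return np.c_[sx,np.cross(sz,sx),sz]
def gripR(S): return np.c_[S[:,1],S[:,0],-S[:,2]]
def plan(p,Rm):
    T=tool();d=np.asarray(p)-T[:3,3];r=R.from_matrix(Rm@T[:3,:3].T).as_rotvec()
    print("d",d.round(4),"rot",r.round(4),"rows",np.ceil(max(np.linalg.norm(d)/.0417,np.linalg.norm(r)/.12495)))
E
python3 - <<'E'
from h import *
plan([.553,.196,.203],gripR(slotR(np.radians(86.5))))
E
```

```text
d [ 0.348  -0.2595 -0.0276] rot [ 0.4275 -0.1055  0.3559] rows 11.0
```

Call:
send_rows(steps="1 0.0232 -0.0173 -0.0018 0.0285 -0.007 0.0237;1 0.0232 -0.0173 -0.0018 0.0285 -0.007 0.0237;1 0.0232 -0.0173 -0.0018 0.0285 -0.007 0.0237;1 0.0232 -0.0173 -0.0018 0.0285 -0.007 0.0237;1 0.0232 -0.0173 -0.0018 0.0285 -0.007 0.0237")

```text
clock: 0.57
eef_pos: [0.3217, 0.3685, 0.222]
tool_rot: [0.15, 0.986, 0.074, 0.002]
ft_force: [0.4, 0.9, -0.5]
grip_width: 0.0858
grasp_force: 0.0
```

Call:
send_rows(steps="1 0.0232 -0.0173 -0.0018 0.0285 -0.007 0.0237;1 0.0232 -0.0173 -0.0018 0.0285 -0.007 0.0237;1 0.0232 -0.0173 -0.0018 0.0285 -0.007 0.0237;1 0.0232 -0.0173 -0.0018 0.0285 -0.007 0.0237;1 0.0232 -0.0173 -0.0018 0.0285 -0.007 0.0237")

```text
clock: 0.98
eef_pos: [0.4379, 0.2818, 0.2132]
tool_rot: [0.09, 0.985, 0.147, 0.004]
ft_force: [0.5, -0.1, -0.9]
grip_width: 0.0856
grasp_force: 0.0
```

Call:
send_rows(steps="1 0.0232 -0.0173 -0.0018 0.0285 -0.007 0.0237;1 0.0232 -0.0173 -0.0018 0.0285 -0.007 0.0237;1 0.0232 -0.0173 -0.0018 0.0285 -0.007 0.0237;1 0.0232 -0.0173 -0.0018 0.0285 -0.007 0.0237;1 0.0232 -0.0173 -0.0018 0.0285 -0.007 0.0237")

```text
clock: 1.4
eef_pos: [0.5539, 0.1953, 0.204]
tool_rot: [0.03, 0.976, 0.218, 0.006]
ft_force: [1.0, 0.7, 0.3]
grip_width: 0.0854
grasp_force: 0.0
```

Run:
```python
from h import *
T=tool();c=camera("wrist");np.savez("w1.npz",T=T,**c);print(T.round(4),get_obs()["clock"],get_obs()["joint_pos"].round(2))
cv2.imwrite("pics/w1.png",c["frame"][...,::-1])
```

```text
[[-9.982e-01  5.490e-02  2.530e-02  5.539e-01]
 [ 6.050e-02  9.034e-01  4.244e-01  1.953e-01]
 [ 4.000e-04  4.252e-01 -9.051e-01  2.040e-01]
 [ 0.000e+00  0.000e+00  0.000e+00  1.000e+00]] 1.45 [0.11 0.36 0.02 1.14 0.43 0.2 ]
```

View pics/w1.png

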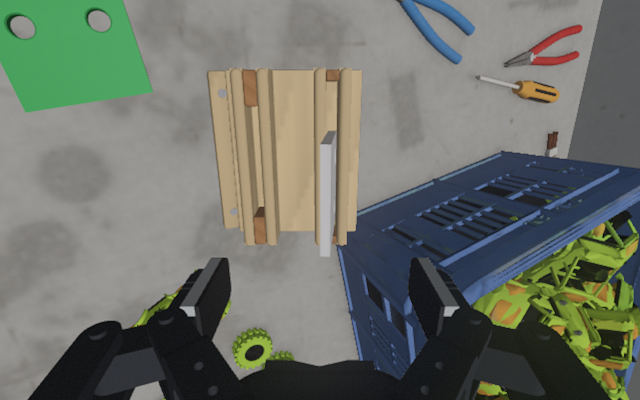

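Wrist view: the rack spans (208–362, 68–245). The short slot lies between the wall ridges at x≈237 and 268, with brown end blocks at (250,88) and (260,225). The long slot is at x≈330, with its plate from y≈133 to 255. I'll zoom in for exact edges.

Run:
```python
from h import *
c=np.load("w1.npz");im=c["frame"][60:260,205:370,::-1]
cv2.imwrite("pics/w1c.png",cv2.resize(im,None,fx=3,fy=3,interpolation=cv2.INTER_CUBIC))
```

```text
(no output)
```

View pics/w1c.png

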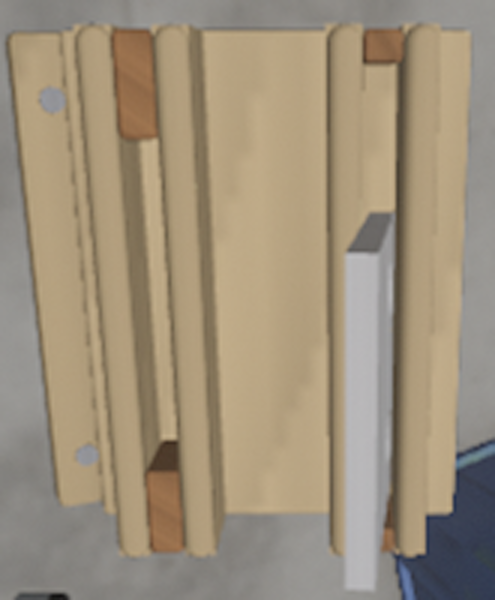

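Crop: the plate's top face runs from (346–380, 250) to (346–376, 590) in crop pixels. Wall ridges at crop row 80 are at x≈95, 172, 346 and 421. The short slot's end blocks have their inner top edges at rows ≈138 and ≈468. The long slot's near block ends at row ≈62.

Run:
```python
from h import *
np.set_printoptions(suppress=True,linewidth=150)
c=np.load("w1.npz");Tc=c["T_tool_cam"];T=c["T"]
W=cloud(c,Tc)   # tool frame
px=lambda l:np.array(l)/3+[205,60]
def zmed(a,b,h=1):
    a,b=px([a,b]);v=[]
    for k in np.linspace(.08,.92,60):
        u=(a+(b-a)*k).round().astype(int);v+=list(W[u[1]-0:u[1]+1,u[0]-h:u[0]+h+1,2].ravel())
    return np.nanmedian(v)
rid=[((93,35),(133,545)),((171,35),(200,545)),((346,35),(339,545)),((421,35),(410,545))]
zr=[zmed(*r) for r in rid];print("ridge z tool",np.round(zr,4))
zp=zmed((363,255),(361,585));print("plate top z",zp.round(4))
zw=np.median(zr)
for r,z in zip(rid,zr):
    P=ray(c,px([(r[0][0],28),(r[1][0],553)]),zw,Tc);d=P[1]-P[0];print("ridge",P.round(4)[:,:2].tolist(),np.degrees(np.arctan2(d[1],-d[0])).round(2),np.linalg.norm(d).round(4))
P=ray(c,px([(135,138),(166,468)]),zw,Tc);print("short ends",P.round(4)[:,:2].tolist(),P[:,0].mean())
P=ray(c,px([(382,62)]),zw,Tc);print("long near end",P.round(4))
P=ray(c,px([(363,250),(361,590)]),zp,Tc);print("plate",P.round(4)[:,:2].tolist(),P.mean(0).round(4),np.linalg.norm(P[1]-P[0]))
```

```text
ridge z tool [0.126  0.126  0.1262 0.1261]
plate top z 0.0841
ridge [[0.0968, -0.0669], [-0.059, -0.0675]] -0.21 0.1557
ridge [[0.0968, -0.0462], [-0.059, -0.0461]] 0.04 0.1557
ridge [[0.0968, 0.0002], [-0.0589, -0.0018]] -0.73 0.1557
ridge [[0.0968, 0.0201], [-0.0589, 0.0209]] 0.28 0.1557
short ends [[0.0686, -0.0578], [-0.0296, -0.0552]] 0.01951161471363006
long near end [[0.0883 0.0099 0.1261]]
plate [[0.045, 0.0043], [-0.048, 0.0044]] [-0.0015  0.0043  0.0841] 0.09297703860885607
```

Ridge heights agree to 0.2 mm, so the tilt and yaw of the tool match the slots. In the tool frame the slot mids are at x≈+0.019. The lateral positions are y≈-0.057 (short slot) and +0.010 (long slot). The plate's centre is at x≈-0.0015, leaning over. Descend and grip.

Call:
send_rows(steps="1 0.001 0.012 -0.021 0 0 0;1 0.001 0.012 -0.021 0 0 0;1 0.001 0.012 -0.021 0 0 0;1 0.001 0.012 -0.021 0 0 0;1 0.001 0.012 -0.021 0 0 0")

```text
clock: 1.87
eef_pos: [0.5578, 0.2568, 0.0979]
tool_rot: [0.03, 0.976, 0.217, 0.006]
ft_force: [0.7, -0.2, 0.3]
grip_width: 0.0852
grasp_force: 0.0
```

Call:
send_rows(steps="0 0 0 0 0 0 0;-0.5 0 0 0 0 0 0;-1 0 0 0 0 0 0;-1 0 0 0 0 0 0;-1 0 0 0 0 0 0")

```text
clock: 2.28
eef_pos: [0.5593, 0.2562, 0.101]
tool_rot: [0.03, 0.976, 0.217, 0.008]
ft_force: [0.6, 0.1, -0.2]
grip_width: 0.0254
grasp_force: 0.0
```

Call:
send_rows(steps="-1 0 0 0 0 0 0;-1 0 0 0 0 0 0;-1 0 0 0 0 0 0;-1 0 0 0 0 0 0;-1 0 0 0 0 0 0")

```text
clock: 2.7
eef_pos: [0.559, 0.2561, 0.1006]
tool_rot: [0.03, 0.976, 0.217, 0.008]
ft_force: [-1.1, -2.4, 6.4]
grip_width: 0.0074
grasp_force: 59.5
```

Run:
```python
from h import *
np.set_printoptions(suppress=True)
c=np.load("w1.npz");T=tool();L=np.linalg.inv(c["T"])@T;print("tcp in view frame",L[:3,3].round(4),"rot deg",np.degrees(R.from_matrix(L[:3,:3]).as_rotvec()).round(2))
print("lift 50",(-.05*c["T"][:3,2]).round(4),"x-.068",(-.068*c["T"][:3,1]).round(4), "along",(c["T"][:3,0]*(.0195+.0015-0)).round(4))
o=get_obs();print(o["ft_force"].round(1),o["ft_torque"].round(2),o["grip_width"])
```

```text
tcp in view frame [-0.0015  0.0113  0.1195] rot deg [ 0.05 -0.15  0.04]
lift 50 [-0.0013 -0.0212  0.0453] x-.068 [-0.0037 -0.0614 -0.0289] along [-0.021   0.0013  0.    ]
[-1.1 -2.4  6.4] [-0.55  0.2   0.06] 0.007353544527787998
```

Call:
send_rows(steps="-1 -0.0003 -0.0042 0.0091 0 0 0;-1 -0.0003 -0.0042 0.0091 0 0 0;-1 -0.0003 -0.0042 0.0091 0 0 0;-1 -0.0003 -0.0042 0.0091 0 0 0;-1 -0.0003 -0.0042 0.0091 0 0 0")

```text
clock: 3.12
eef_pos: [0.5567, 0.235, 0.1459]
tool_rot: [0.03, 0.976, 0.217, 0.007]
ft_force: [-0.1, 0.6, -1.4]
grip_width: 0.0069
grasp_force: 58.4
```

Call:
send_rows(steps="-1 -0.0049 -0.012 -0.0058 0 0 0;-1 -0.0049 -0.012 -0.0058 0 0 0;-1 -0.0049 -0.012 -0.0058 0 0 0;-1 -0.0049 -0.012 -0.0058 0 0 0;-1 -0.0049 -0.012 -0.0058 0 0 0")

```text
clock: 3.53
eef_pos: [0.531, 0.1741, 0.1148]
tool_rot: [0.03, 0.976, 0.217, 0.006]
ft_force: [0.4, -0.2, -2.0]
grip_width: 0.0071
grasp_force: 58.5
```

Run:
```python
from h import *
np.set_printoptions(suppress=True)
v=np.load("w1.npz")["T"];o=get_obs();T=tool(o);c=camera("wrist");np.savez("w2.npz",T=T,**c)
L=np.linalg.inv(v)@T;print(L[:3,3].round(4),np.degrees(R.from_matrix(L[:3,:3]).as_rotvec()).round(2),o["ft_force"].round(1),o["grip_width"])
cv2.imwrite("pics/w2.png",cv2.resize(c["frame"][0:300,180:540,::-1],None,fx=2,fy=2,interpolation=cv2.INTER_CUBIC))
```

```text
[ 0.0215 -0.0583  0.0711] [0.09 0.05 0.1 ] [ 0.4 -0.2 -2. ] 0.007070342948210455
```

View pics/w2.png

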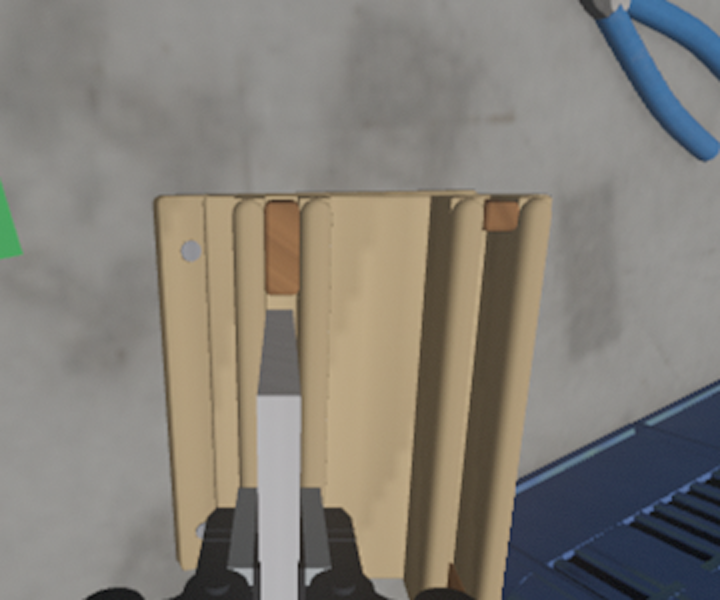

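Crop: the plate's lower near corner is at (266–294, 310), between the short slot's walls (≈263–302). The near block's inner edge is at row ≈293. It's nearly centred, so I'll compute the small correction.

Run:
```python
from h import *
np.set_printoptions(suppress=True)
c=np.load("w2.npz");Tc=c["T_tool_cam"];p=lambda *l:np.array(l)/2+[180,0]
print("plate bottom corner",ray(c,p((266.5,310),(294,310)),.0405,Tc).round(4).tolist())
print("plate top",ray(c,p((258,394),(300,394)),.0405-.076,Tc).round(4).tolist())
print("block edge, ridges",ray(c,p((282,293),(249,290),(314.5,290),(250,230),(316,230)),.055,Tc).round(4).tolist())
print(ray(c,p((282,200),(502,230)),.055,Tc).round(4).tolist())
for n,a in dict(z=[0,0,.0486],y=[0,.001,0],x=[.001,0,0]).items(): print(n,(c["T"][:3,:3]@a).round(4))
```

```text
plate bottom corner [[0.0454, -0.0042, 0.0405], [0.0455, 0.004, 0.0405]]
plate top [[0.0458, -0.0043, -0.0355], [0.0458, 0.0033, -0.0355]]
block edge, ridges [[0.0479, 0.0005, 0.055], [0.0488, -0.0099, 0.055], [0.0488, 0.0107, 0.055], [0.0673, -0.0094, 0.055], [0.0673, 0.0109, 0.055]]
[[0.0761, 0.0004, 0.055], [0.0673, 0.0678, 0.055]]
z [ 0.0012  0.0206 -0.044 ]
y [0.0001 0.0009 0.0004]
x [-0.001   0.0001  0.    ]
```

Call:
send_rows(steps="-1 0.0018 0.0004 0.0003 0 0 0;-1 0.0002 0.0042 -0.0091 0 0 0;-1 0.0002 0.0042 -0.0091 0 0 0;-1 0.0002 0.0042 -0.0091 0 0 0;-1 0.0002 0.0034 -0.0073 0 0 0")

```text
clock: 4.0
eef_pos: [0.5349, 0.1924, 0.0808]
tool_rot: [0.03, 0.976, 0.217, 0.006]
ft_force: [1.3, -0.2, -1.2]
grip_width: 0.0078
grasp_force: 59.1
```

Run:
```python
from h import *
v=np.load("w1.npz")["T"];o=get_obs();L=np.linalg.inv(v)@tool(o);print(L[:3,3].round(4),(v[:3,:3].T@o["ft_force"]).round(1),o["ft_torque"].round(2))
```

```text
[ 0.0187 -0.056   0.1097] [-1.3 -0.7  1. ] [-0.74  0.01  0.06]
```

Call:
send_rows(steps="-1 0.0001 0.0015 -0.0033 0 0 0;-1 0.0001 0.0015 -0.0033 0 0 0;-1 0.0001 0.0014 -0.0029 0 0 0;-1 0 0 0 0 0 0;-1 0 0 0 0 0 0")

```text
clock: 4.42
eef_pos: [0.5353, 0.1964, 0.0722]
tool_rot: [0.03, 0.976, 0.217, 0.007]
ft_force: [0.4, -0.3, -2.1]
grip_width: 0.007
grasp_force: 59.2
```

Run:
```python
from h import *
v=np.load("w1.npz")["T"];o=get_obs();L=np.linalg.inv(v)@tool(o);print(L[:3,3].round(4),(v[:3,:3].T@o["ft_force"]).round(1),o["ft_torque"].round(2))
```

```text
[ 0.0186 -0.0561  0.1192] [-0.4 -1.1  1.7] [-0.63  0.11  0.05]
```

Call:
send_rows(steps="-1 0 0.0004 -0.0009 0 0 0;-1 0 0.0004 -0.0009 0 0 0;-1 0 0 0 0 0 0;-1 0 0 0 0 0 0;-1 0 0 0 0 0 0")

```text
clock: 4.83
eef_pos: [0.5352, 0.1964, 0.0722]
tool_rot: [0.03, 0.976, 0.217, 0.007]
ft_force: [-6.1, -7.1, 11.0]
grip_width: 0.0076
grasp_force: 61.6
```

Call:
send_rows(steps="0 0 0 0 0 0 0;0 0 0 0 0 0 0;0 0 0 0 0 0 0;0 0 0 0 0 0 0;0 0 0 0 0 0 0")

```text
clock: 5.25
eef_pos: [0.5351, 0.1973, 0.0701]
tool_rot: [0.03, 0.976, 0.217, 0.006]
ft_force: [-0.1, 0.3, -1.3]
grip_width: 0.0425
grasp_force: 0.0
```

Call:
send_rows(steps="0 -0.0003 -0.0042 0.0091 0 0 0;0 -0.0005 -0.0085 0.0181 0 0 0;0 -0.0005 -0.0085 0.0181 0 0 0;0 -0.0005 -0.0085 0.0181 0 0 0;0 -0.0005 -0.0085 0.0181 0 0 0")

```text
clock: 5.67
eef_pos: [0.5327, 0.1584, 0.1531]
tool_rot: [0.03, 0.976, 0.217, 0.006]
ft_force: [0.6, 0.6, 0.4]
grip_width: 0.0428
grasp_force: 0.0
```

Run:
```python
from h import *
o=get_obs();T=tool(o);c=camera("wrist");np.savez("w3.npz",T=T,**c);print(T[:3,3].round(3),o["grip_width"])
cv2.imwrite("pics/w3.png",cv2.resize(c["frame"][30:330,200:520,::-1],None,fx=2,fy=2,interpolation=cv2.INTER_CUBIC))
Rd=np.c_[[0,-1,0],[1,0,0],[0,0,1]]
# target over carrier: tool y near world x; plate runs from (.492,-.239) to (.476,-.368)
for a in (-7.1,):
    a=np.radians(a);y=np.array([np.cos(a),np.sin(a),0]);z=np.array([0,0,-1.]);plan([.484,-.303,.17],np.c_[np.cross(y,z),y,z])
```

```text
[0.533 0.158 0.153] 0.04278859717869994
d [-0.051  -0.4604  0.0129] rot [-0.3081  0.382  -1.6045] rows 14.0
```

View pics/w3.png

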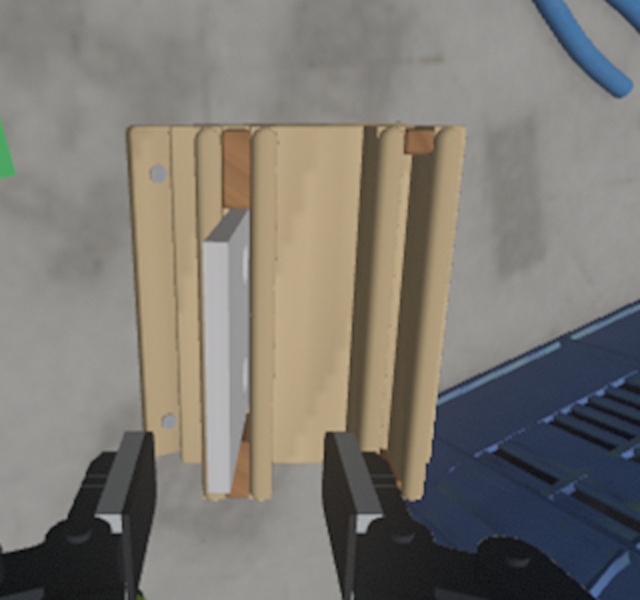

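Picture: the short template stands in the short slot at (205–250, 210–490), between the end blocks and leaning left with its clearance as expected. On to the carrier.

Call:
send_rows(steps="0.3 -0.0034 -0.0307 0.012 -0.0205 0.0255 -0.107;0.3 -0.0034 -0.0307 0.012 -0.0205 0.0255 -0.107;0.3 -0.0034 -0.0307 0.012 -0.0205 0.0255 -0.107;0.3 -0.0034 -0.0307 0.012 -0.0205 0.0255 -0.107;0.3 -0.0034 -0.0307 0.012 -0.0205 0.0255 -0.107")

```text
clock: 6.13
eef_pos: [0.5152, 0.004, 0.2126]
tool_rot: [0.302, 0.941, 0.155, 0.004]
ft_force: [1.3, 0.6, -0.2]
grip_width: 0.0553
grasp_force: 0.0
```

Call:
send_rows(steps="0.6 -0.0034 -0.0307 0 -0.0205 0.0255 -0.107;0.6 -0.0034 -0.0307 0 -0.0205 0.0255 -0.107;0.6 -0.0034 -0.0307 0 -0.0205 0.0255 -0.107;0.6 -0.0034 -0.0307 0 -0.0205 0.0255 -0.107;0.6 -0.0034 -0.0307 0 -0.0205 0.0255 -0.107")

```text
clock: 6.55
eef_pos: [0.4983, -0.1495, 0.2122]
tool_rot: [0.548, 0.832, 0.082, 0.001]
ft_force: [0.6, -0.2, 0.2]
grip_width: 0.068
grasp_force: 0.0
```

Call:
send_rows(steps="0.6 -0.0034 -0.0307 -0.0095 -0.0205 0.0255 -0.107;0.6 -0.0034 -0.0307 -0.0095 -0.0205 0.0255 -0.107;0.6 -0.0034 -0.0307 -0.0095 -0.0205 0.0255 -0.107;0.6 -0.0034 -0.0307 -0.0095 -0.0205 0.0255 -0.107;0.6 -0.0034 -0.0307 -0.0095 -0.0205 0.0255 -0.107")

```text
clock: 6.97
eef_pos: [0.4814, -0.303, 0.1641]
tool_rot: [0.752, 0.659, 0.002, -0.002]
ft_force: [0.1, -0.8, 0.7]
grip_width: 0.0685
grasp_force: 0.0
```

Run:
```python
from h import *
o=get_obs();T=tool(o);c=camera("wrist");np.savez("w4.npz",T=T,**c);print(T.round(4),o["joint_pos"].round(2))
cv2.imwrite("pics/w4.png",cv2.resize(c["frame"][20:320,160:480,::-1],None,fx=2,fy=2,interpolation=cv2.INTER_CUBIC))
a=np.radians(-7.1);y=np.array([np.cos(a),np.sin(a),0]);z=np.array([0,0,-1.]);plan([.484,-.303,.17],np.c_[np.cross(y,z),y,z])
```

```text
[[ 1.310e-01  9.914e-01 -5.000e-04  4.814e-01]
 [ 9.914e-01 -1.310e-01  6.100e-03 -3.030e-01]
 [ 6.000e-03 -1.300e-03 -1.000e+00  1.641e-01]
 [ 0.000e+00  0.000e+00  0.000e+00  1.000e+00]] [-0.56  0.41  0.07  1.23  0.    1.14]
d [0.0034 0.0043 0.0083] rot [-0.003  -0.0037  0.0148] rows 1.0
```

View pics/w4.png

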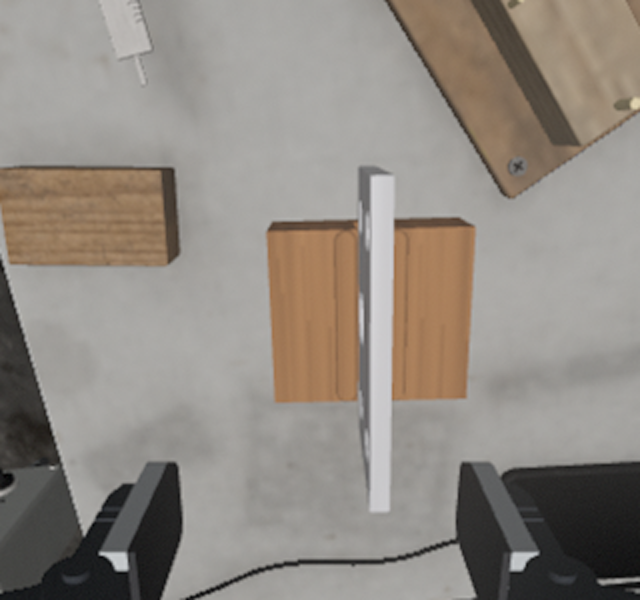

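Picture: the long template's top edge runs from (381,175) to (381,511) in crop pixels. It is nearly parallel to the tool x axis.

Run:
```python
from h import *
c=np.load("w4.npz");Tc=c["T_tool_cam"];T=c["T"];px=lambda l:np.array(l)/2+[160,20]
W=cloud(c,Tc);z=np.nanmedian(W[110:272,348:353,2]);print("top depth z",z.round(4),"block",np.nanmedian(W[140:210,305:322,2]).round(4))
P=ray(c,px([(369,175),(394,175),(371,511),(391,511)]),z,Tc);print(P.round(4).tolist(),np.linalg.norm(P[0]-P[2]))
m=P.mean(0);a,b=(P[0]+P[1])/2,(P[2]+P[3])/2;print(m.round(4),np.degrees(np.arctan2((a-b)[1],(a-b)[0])).round(2))
t=T@np.r_[m[:2],z,1];print("plate top centre world",t.round(4))
print("to grasp (TCP 37mm below top)",(t[:3]-[0,0,.036]-T[:3,3]).round(4))
```

```text
top depth z 0.0781 block 0.1291
[[0.0699, 0.0177, 0.0781], [0.0699, 0.0262, 0.0781], [-0.0624, 0.0222, 0.0781], [-0.0624, 0.0303, 0.0781]] 0.1323642221037688
[0.0037 0.0241 0.0781] -1.86
plate top centre world [ 0.5058 -0.3019  0.086   1.    ]
to grasp (TCP 37mm below top) [ 0.0244  0.001  -0.1141]
```

Call:
send_rows(steps="0.6 0.0244 0.001 -0.0101 -0.006 -0.0005 0.0325;0.6 0 0 -0.026 0 0 0;0.6 0 0 -0.026 0 0 0;0.6 0 0 -0.026 0 0 0;0.6 0 0 -0.026 0 0 0")

```text
clock: 7.43
eef_pos: [0.5064, -0.3005, 0.0492]
tool_rot: [0.739, 0.674, 0.001, -0.0]
ft_force: [0.3, -0.3, -0.1]
grip_width: 0.0685
grasp_force: 0.0
```

Call:
send_rows(steps="0.3 0 0 0 0 0 0;-0.2 0 0 0 0 0 0;-1 0 0 0 0 0 0;-1 0 0 0 0 0 0;-1 0 0 0 0 0 0")

```text
clock: 7.85
eef_pos: [0.5074, -0.3014, 0.0524]
tool_rot: [0.739, 0.673, 0.001, 0.002]
ft_force: [-4.4, -0.5, 0.4]
grip_width: 0.0079
grasp_force: 22.0
```

Call:
send_rows(steps="-1 0 0 0 0 0 0;-1 0 0 0 0 0 0;-1 0 0 0 0 0 0;-1 0 0 0 0 0 0;-1 0 0 0 0 0 0")

```text
clock: 8.27
eef_pos: [0.5069, -0.3014, 0.0524]
tool_rot: [0.74, 0.673, 0.001, 0.001]
ft_force: [-2.1, -0.4, 6.9]
grip_width: 0.0073
grasp_force: 59.4
```

Run:
```python
from h import *
o=get_obs();T=tool(o);c=camera("wrist");np.savez("w5.npz",T=T,**c);print(T.round(4).tolist(),o["grip_width"],o["ft_force"].round(1),o["ft_torque"].round(2))
```

```text
[[0.0939, 0.9956, 0.0029, 0.5069], [0.9956, -0.0939, -0.0009, -0.3014], [-0.0006, 0.003, -1.0, 0.0524], [0.0, 0.0, 0.0, 1.0]] 0.007336911455175301 [-2.1 -0.4  6.9] [ 0.08  0.54 -0.12]
```

Gripped. Lift out, then carry to a waypoint above the long slot.

Run:
```python
from h import *
v=np.load("w1.npz")["T"];f=lambda *a:(v@np.r_[a,1])[:3]
print(f(.019,.0115,-.02),f(.019,.0115,.0656));plan(f(.019,.0115,-.02),v[:3,:3])
print("tool axes",v[:3,:3].round(3).tolist())
```

```text
[0.53508745 0.19832142 0.22697394] [0.53725462 0.23465242 0.1494967 ]
d [0.0283 0.4997 0.1746] rot [ 0.317  -0.3685  1.5765] rows 14.0
tool axes [[-0.998, 0.055, 0.025], [0.06, 0.903, 0.424], [0.0, 0.425, -0.905]]
```

Call:
send_rows(steps="-1 0 0 0.015 0 0 0;-1 0 0 0.0375 0 0 0;-1 0 0 0.0375 0 0 0;-1 0 0 0.0375 0 0 0;-1 0 0 0.0375 0 0 0")

```text
clock: 8.73
eef_pos: [0.5059, -0.3004, 0.2171]
tool_rot: [0.739, 0.673, 0.001, -0.0]
ft_force: [1.2, -0.6, -1.0]
grip_width: 0.007
grasp_force: 59.3
```

Call:
send_rows(steps="-1 0.0019 0.0333 0.0006 0.0211 -0.0246 0.1051;-1 0.0019 0.0333 0.0006 0.0211 -0.0246 0.1051;-1 0.0019 0.0333 0.0006 0.0211 -0.0246 0.1051;-1 0.0019 0.0333 0.0006 0.0211 -0.0246 0.1051;-1 0.0019 0.0333 0.0006 0.0211 -0.0246 0.1051")

```text
clock: 9.15
eef_pos: [0.5154, -0.1326, 0.2188]
tool_rot: [0.535, 0.841, 0.081, 0.003]
ft_force: [-0.0, 0.1, -2.2]
grip_width: 0.0072
grasp_force: 59.6
```

Call:
send_rows(steps="-1 0.0019 0.0333 0.0006 0.0211 -0.0246 0.1051;-1 0.0019 0.0333 0.0006 0.0211 -0.0246 0.1051;-1 0.0019 0.0333 0.0006 0.0211 -0.0246 0.1051;-1 0.0019 0.0333 0.0006 0.0211 -0.0246 0.1051;-1 0.0019 0.0333 0.0006 0.0211 -0.0246 0.1051")

```text
clock: 9.57
eef_pos: [0.5248, 0.0339, 0.2217]
tool_rot: [0.291, 0.944, 0.155, 0.005]
ft_force: [0.8, -0.3, -3.4]
grip_width: 0.0071
grasp_force: 59.6
```

Call:
send_rows(steps="-1 0.0019 0.0333 0.0006 0.0211 -0.0246 0.1051;-1 0.0019 0.0333 0.0006 0.0211 -0.0246 0.1051;-1 0.0019 0.0333 0.0006 0.0211 -0.0246 0.1051;-1 0.0019 0.0333 0.0006 0.0211 -0.0246 0.1051;-1 0.0019 0.0333 0.0006 0.0211 -0.0246 0.1051")

```text
clock: 9.98
eef_pos: [0.5343, 0.2003, 0.2246]
tool_rot: [0.026, 0.976, 0.217, 0.006]
ft_force: [0.4, -0.2, -2.0]
grip_width: 0.0074
grasp_force: 59.6
```

Run:
```python
from h import *
v=np.load("w1.npz")["T"];f=lambda *a:(v@np.r_[a,1])[:3]
print(get_obs()["joint_pos"].round(2));plan(f(.019,.0115,-.02),v[:3,:3]);plan(f(.019,.0115,.0656),v[:3,:3])
```

```text
[ 0.14  0.3  -0.    1.17  0.43  0.21]
d [ 0.0008 -0.0019  0.0024] rot [ 0.0019  0.0012 -0.0062] rows 1.0
d [ 0.0029  0.0344 -0.0751] rot [ 0.0019  0.0012 -0.0062] rows 2.0
```

Call:
send_rows(steps="-1 0.0006 0.0069 -0.015 0.0004 0.0002 -0.0012;-1 0.0006 0.0069 -0.015 0.0004 0.0002 -0.0012;-1 0.0006 0.0069 -0.015 0.0004 0.0002 -0.0012;-1 0.0006 0.0069 -0.015 0.0004 0.0002 -0.0012;-1 0.0006 0.0069 -0.015 0.0004 0.0002 -0.0012")

```text
clock: 10.4
eef_pos: [0.5376, 0.2337, 0.1487]
tool_rot: [0.032, 0.976, 0.217, 0.006]
ft_force: [1.0, -1.1, -1.7]
grip_width: 0.0071
grasp_force: 59.5
```

Run:
```python
from h import *
np.set_printoptions(suppress=True)
v=np.load("w1.npz")["T"];o=get_obs();T=tool(o);c=camera("wrist");np.savez("w6.npz",T=T,**c)
L=np.linalg.inv(v)@T;print(L[:3,3].round(4),np.degrees(R.from_matrix(L[:3,:3]).as_rotvec()).round(2),o["ft_force"].round(1))
cv2.imwrite("pics/w6.png",cv2.resize(c["frame"][60:260,170:370,::-1],None,fx=3,fy=3,interpolation=cv2.INTER_CUBIC))
```

```text
[0.0186 0.0103 0.0659] [ 0.06 -0.05  0.27] [ 1.  -1.1 -1.7]
```

View pics/w6.png

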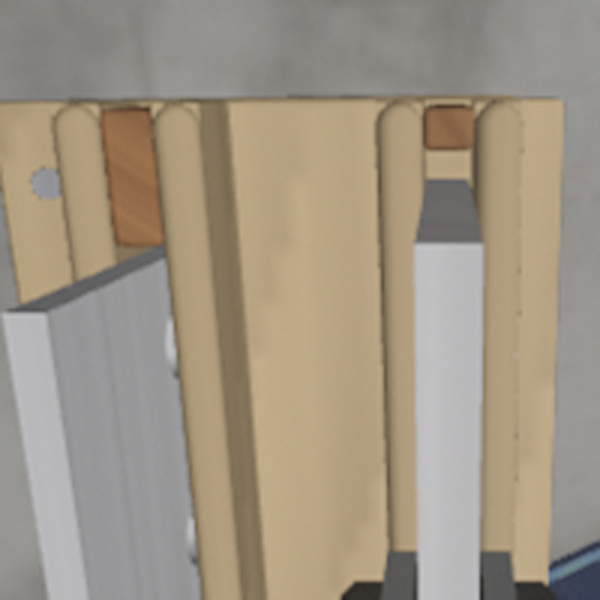

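Crop: the plate's lower near corner is at (425–471, 180), the slot walls' inner edges are at x≈423 and 474, and the near block's inner edge is at row ≈149.

Run:
```python
from h import *
c=np.load("w6.npz");Tc=c["T_tool_cam"];p=lambda *l:np.array(l)/3+[170,60]
print(ray(c,p((425,180),(471,180)),.0414,Tc).round(4).tolist())
print(ray(c,p((416,241),(482,241)),.0414-.076,Tc).round(4).tolist())
print(ray(c,p((448,149),(400,150),(497,150),(402,400),(500,400)),.0602,Tc).round(4).tolist())
```

```text
[[0.0656, -0.005, 0.0414], [0.0656, 0.0038, 0.0414]]
[[0.0661, -0.0043, -0.0346], [0.0661, 0.0033, -0.0346]]
[[0.0701, -0.0006, 0.0602], [0.0699, -0.0106, 0.0602], [0.0699, 0.0096, 0.0602], [0.0148, -0.011, 0.0602], [0.0149, 0.0113, 0.0602]]
```

Call:
send_rows(steps="-1 0.0002 0.0036 -0.0077 0 0 0;-1 0.0002 0.0036 -0.0077 0 0 0;-1 0.0002 0.0036 -0.0077 0 0 0;-1 0.0002 0.0036 -0.0077 0 0 0;-1 0.0002 0.0036 -0.0077 0 0 0")

```text
clock: 10.87
eef_pos: [0.539, 0.2516, 0.1104]
tool_rot: [0.032, 0.975, 0.218, 0.006]
ft_force: [-0.4, 0.2, -1.0]
grip_width: 0.0071
grasp_force: 59.6
```

Call:
send_rows(steps="-1 0.0001 0.0012 -0.0025 0 0 0;-1 0.0001 0.0012 -0.0025 0 0 0;-1 0.0001 0.0008 -0.0018 0 0 0;-1 0 0 0 0 0 0;-1 0 0 0 0 0 0")

```text
clock: 11.28
eef_pos: [0.5391, 0.2546, 0.104]
tool_rot: [0.032, 0.976, 0.218, 0.006]
ft_force: [0.2, -0.5, -1.1]
grip_width: 0.0072
grasp_force: 59.5
```

Run:
```python
from h import *
v=np.load("w1.npz")["T"];o=get_obs();L=np.linalg.inv(v)@tool(o);print(L[:3,3].round(4),(v[:3,:3].T@o["ft_force"]).round(1),o["ft_torque"].round(2))
```

```text
[0.0184 0.0102 0.1153] [-0.2 -0.9  0.8] [-0.63  0.04 -0.04]
```

Call:
send_rows(steps="-1 0 0.0004 -0.0009 0 0 0;-1 0 0.0004 -0.0009 0 0 0;-1 0 0.0004 -0.0009 0 0 0;-1 0 0 0 0 0 0;-1 0 0 0 0 0 0")

```text
clock: 11.7
eef_pos: [0.5392, 0.2556, 0.1016]
tool_rot: [0.032, 0.975, 0.218, 0.006]
ft_force: [-0.4, -2.1, 2.0]
grip_width: 0.007
grasp_force: 60.1
```

Call:
send_rows(steps="-1 0 0.0004 -0.0009 0 0 0;-1 0 0 0 0 0 0;-1 0 0 0 0 0 0;-1 0 0 0 0 0 0;-1 0 0 0 0 0 0")

```text
clock: 12.12
eef_pos: [0.5393, 0.2557, 0.1016]
tool_rot: [0.032, 0.975, 0.218, 0.007]
ft_force: [-3.6, -5.9, 7.1]
grip_width: 0.0071
grasp_force: 61.3
```

Call:
send_rows(steps="-0.2 0 0 0 0 0 0;-0.2 0 0 0 0 0 0;-0.2 0 0 0 0 0 0;-0.2 0 0 0 0 0 0;-0.2 0 0 0 0 0 0")

```text
clock: 12.53
eef_pos: [0.5389, 0.2564, 0.1]
tool_rot: [0.032, 0.976, 0.218, 0.006]
ft_force: [-0.1, -0.4, 0.4]
grip_width: 0.0341
grasp_force: 0.0
```

Call:
send_rows(steps="-0.2 -0.0003 -0.0042 0.0091 0 0 0;-0.2 -0.0005 -0.0085 0.0181 0 0 0;-0.2 -0.0005 -0.0085 0.0181 0 0 0;-0.2 -0.0005 -0.0085 0.0181 0 0 0;-0.2 -0.0005 -0.0085 0.0181 0 0 0")

```text
clock: 12.95
eef_pos: [0.5366, 0.2175, 0.1831]
tool_rot: [0.032, 0.976, 0.218, 0.006]
ft_force: [0.1, 0.2, -0.4]
grip_width: 0.034
grasp_force: 0.0
```

Call:
send_rows(steps="-0.2 -0.0005 -0.0085 0.0181 0 0 0;-0.2 -0.0005 -0.0085 0.0181 0 0 0;-0.2 0 0 0 0 0 0;-0.2 0 0 0 0 0 0;-0.2 0 0 0 0 0 0")

```text
clock: 13.37
eef_pos: [0.5353, 0.2009, 0.2174]
tool_rot: [0.032, 0.976, 0.217, 0.006]
ft_force: [0.3, 0.1, -0.1]
grip_width: 0.0341
grasp_force: 0.0
```

Run:
```python
from h import *
o=get_obs();T=tool(o);c=camera("wrist");np.savez("w7.npz",T=T,**c);print(o["ft_force"].round(1),T[:3,3])
v=np.load("w1.npz")["T"];print((np.linalg.inv(v)@T)[:3,3])
cv2.imwrite("pics/w7.png",cv2.resize(c["frame"][60:270,200:370,::-1],None,fx=2.8,fy=2.8,interpolation=cv2.INTER_CUBIC))
W=cloud(c,np.linalg.inv(v)@T@c["T_tool_cam"]);np.save("w7W.npy",W)
```

```text
[ 0.3  0.1 -0.1] [0.5353249  0.20092767 0.21741128]
[ 0.0189164   0.00980176 -0.01023259]
```

View pics/w7.png

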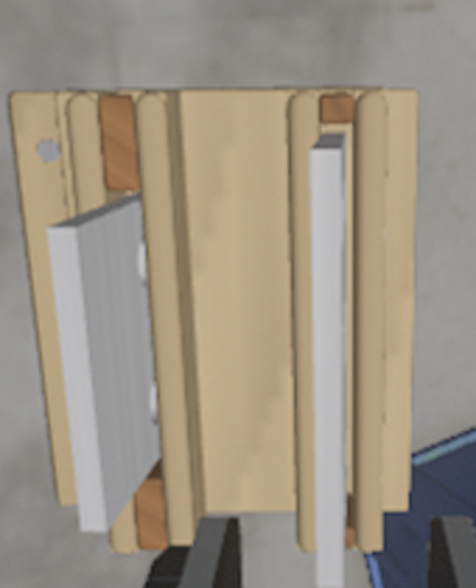

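Both plates stand in their slots. A quick depth check of their top heights and positions along the slots:

Run:
```python
from h import *
c=np.load("w7.npz");Tc=c["T_tool_cam"];W=cloud(c,Tc);px=lambda l:np.array(l)/2.8+[200,60]
L=np.linalg.inv(np.load("w1.npz")["T"])@c["T"]
for n,a,b in (("short",(62,228),(93,530)),("long",(327,150),(329,587))):
    A,B=px([a,b]);z=[W[int(round(q[1])),int(round(q[0]))+k,2] for t in np.linspace(.05,.95,60) for q in [A+(B-A)*t] for k in(-1,0,1)]
    z=np.nanmedian(z);P=ray(c,[A,B],z,Tc);P=P@L[:3,:3].T+L[:3,3]
    print(n,"top height over floor",(.1601-P[:,2]).round(4),"centre along/lateral",P.mean(0)[:2].round(4),"slot mid .019; len",np.linalg.norm(P[1]-P[0]).round(4))
```

```text
short top height over floor [0.0761 0.076 ] centre along/lateral [ 0.0182 -0.064 ] slot mid .019; len 0.0915
long top height over floor [0.076 0.076] centre along/lateral [0.0181 0.0075] slot mid .019; len 0.1318
```

Both template tops are 76 mm above the slot floors and centred to about 1 mm, so I'm handing the job in.

```bash
python3 -c "
from workcell import *
print(job_done())"
```

```text
the job is handed in; nothing more can be done
None
```

I moved the short template to the short slot and the long template to the long slot, then handed the job in at about 13.4 s; by my last camera check both were fully home, upright and released, but no verdict came back.

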